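# Unlock and release the emblem clamp

## Robot

A 6-joint arm with a two-finger parallel gripper is mounted at the origin on a cart in front of the work surface, level with it; the furniture and walls round the work are solid. World frame = base frame: x ahead of the robot, y to its left, z up, the work surface at z = 0. Lengths are in m, angles in degrees, forces in N, time in s.
With the tool pointing down it reaches from about 0.35 to 0.8 m from the base axis. Payload 7.3 kg.
Tool frame: the origin (TCP) lies at the very end of the fingers, on their centre line; the grasp point (between the pads) lies manip.grip_depth behind it (manip.grip_depth is the distance from the TCP to the grasp point, in m); z points along the fingers, y is the line along which they close (so a half turn about z gives the same grasp; the last joint's range is limited). The gripper opens to 85 mm and grips with 20 to 120 N. Pads are 22 mm wide; open, the fingers measure 114 mm over their backs; the gripper's body (76 mm by 85 mm) begins 54 mm behind the grasp point. The pads swing forward as they close: fully open they stand 13 mm farther back than shut.
Start: joints at [64.057, 19.595, 87.324, -0, 73.075, -8.365], TCP at [0.159, 0.501, 0.231] pointing down, gripper open.
Joint ranges: [-145.02, 145.02], [-44.19, 115.74], [2.07, 154.8], [-57.11, 237.11], [16.16, 152.29], [-177.93, 177.93]. Speed limits (degrees/s): [147.25, 147.25, 180, 180, 180, 180].

## Interface

Orientations are given as [roll, pitch, yaw] about the fixed x, y, z axes, in that order (R = Rz(yaw) Ry(pitch) Rx(roll)).
In Python, from station import manip, vision gives the robot as it stands.
- The arm moves only by the tool apply_moves, never from a script. Its argument "deltas" is a list of rows, each a list of 3 entries, a list of its own where there are three numbers: the closure, from -1 (fully open) to 1 (shut), then the shift along the tool's x, y, z in mm, then the turn about the tool's z in degrees. In form: [[grip, [x, y, z], twist], ...]. A call has 1 to 20 rows; each row shifts and turns the commanded pose from where the row before left it, along the tool's axes as they then stand; what a row does not reach is not made up. A row lasts 1/10 s, in which the tool goes at most 50 mm and 8.59 degrees, less where a joint would pass 70% of its speed; a pose out of reach is approached as far as the arm can. A call with a gripper value outside its range is refused whole. The fingers move at their own pace and stop on an object; the grip force is fixed at half the most. Time passes only in rows, so rows that do not move let the fingers close. It gives the time, the measured TCP pose, the force, the opening and the grip force at its end, in the units of the state.
- manip.observe(): the state, without advancing time (a new reading comes with each control period).
- vision.capture(name): name is "scene" or "top" or "wrist"; returns a dict with "img" (384x512x3 uint8, blue, green, red), "K" (3x3 intrinsics, pixels), "T" (4x4, takes a point from camera to world coordinates). Camera axes: x right, y up, looking along -z (the intrinsics and any distortion apply to the point x, -y, -z); pixel columns grow to the right and rows downward; lengths in m; the calibration is good to about 2 mm. A picture is of the moment at which its call begins. There is no depth.
- manip.finish_job(): hands the job in; it is judged then, once.
The state is a dict: "time": time; "qpos": joint angles; "joint_velocities": joint speeds; "effort": joint torques, N m; "eef_pos": TCP position; "tcp_rot": TCP orientation; "force": force on the tool from outside, world axes, zero at the start; "moment": the same for the moment, N m; "opening": opening from 0.0 (shut) to 1.0 (fully open); "grip_force": force on a finger pad.
Only numpy, scipy, OpenCV 4.12 (cv2) and the standard library are available. Lean on these libraries where they do the work, as an engineer would, in place of code of your own. Each camera call takes 0.05 s, during which the arm holds its last target. There are 200 camera calls.

## Task

The chrome emblem is ready to come out of its holding jig. On the jig that holds the emblem, slide the yellow safety catch fully to the left along its rails, then press the red button it uncovered all the way down so that the clamp arm lifts, and leave the catch open. Leave the catch of the other jig, the one holding the green tin, as it is.

Things in the scene. Friction and masses are not known exactly. Their poses are not given: they have to be found in the camera images.
- emblem_jig: Jig holding the chrome winged emblem: dark wooden base 210x135x12 mm, fixed. Origin: centre of its underside; x points from the grey release box at the front back to the emblem under a steel clamp arm, y left, z up. Box top z 30 mm, its two rails z 38 and 60 mm apart, beside the button. Clamp arm: under z 50 mm down, under 90 raised, 20 mm or more behind the catch. The tin's jig beside it is alike.
- emblem_tab (a point): Centre of the top of the finger tab on the yellow safety catch of the emblem's jig. Tab 30 (jig x) x 12 (jig y) mm, standing 26 mm above the catch's 5 mm cover plate (74 x 46 mm, tab at its +y edge); top at z 75 mm in the jig's frame, at x -55, y -13 mm plus the catch's value. Moves with the catch; axes as the jig's.
- emblem_press (a point): Centre of the top face of the red round button (31 mm across) of the emblem's jig; at x -55, y -30, z 42 mm in the jig's frame when up. The closed catch's plate (z 44 to 49 mm) is centred over it; fully open, the plate's edge is 25 mm beside its centre. Moves with the button; axes as the jig's.
- emblem_catch (a joint): Yellow safety catch of the emblem's jig, m: 0 closed over the button, grows as it slides along the jig's +y, 0.048 fully open (stop). Slides with about 2 N of friction and stays where it is left; starts at 0 to 0.004.
- emblem_button (a joint): Red button of the emblem's jig, m: 0 up, 0.007 fully down (stop). It takes about 3 to 4 N to move, has no return spring and stays down; the clamp arm lifts as it goes down (about 40 degrees at the full stroke).
- tin_catch (a joint): Yellow safety catch of the other, alike jig (which holds the flat green tin), m: 0 closed over its button, 0.048 open; starts at 0 to 0.004. To be left as it is.

How it is judged (in metres and radians):
On the way, in this order (a step that is already met when the one before it is completed fails the run):
1. the emblem jig's safety catch is slid open (value of joint emblem_catch above 0.038 m and value of joint emblem_button below 0.002 m), for 0.2 s.
2. the uncovered button is pressed down (value of joint emblem_button above 0.005 m and value of joint emblem_catch above 0.038 m), for 0.2 s.
At the end, for the whole second after the job is handed in: The emblem jig's catch stands open (within 10 mm of its stop), its red button is down (within 2 mm of its stop), and the catch of the tin's jig is still closed (less than 12 mm open) (all of step 2 and value of joint tin_catch below 0.012 m); the robot touches nothing.
It fails at once if the catch of the tin's jig is slid open (12 mm or more) (value of joint tin_catch above 0.012 m).
It also fails if it takes over 40 s, if anything falls off the work surface, if the arm or the gripper's body presses on something with over 40 N, if the wrist force passes 120 N, or if a joint passes its speed limit or range.

## Working session

There is one attempt and no reset: what is moved stays moved. The work goes in short steps, Python scripts to look and compute and a tool call to move; the robot and the scene stay as the last step left them, time stands still between calls to the robot, and variables do not carry over. Pictures are saved under pics/ and viewed, at most 10 in all, crops included, and the job is handed in when it is done.

Besides the shell and the picture viewer there is one more tool, called after "Call:" as name(argument=value, ...) on one line, values as JSON. apply_moves: Moves the arm, as the interface text tells. Its arguments: {"type":"object","properties":{"deltas":{"type":"array"}},"required":["deltas"]}

```bash
mkdir -p pics
cat > h.py <<'E'
import numpy as np, cv2
from station import manip, vision
def ray(c,u,v,z):
    K,T=np.array(c["K"]),np.array(c["T"])
    p=cv2.undistortPoints(np.array([[[u,v]]],float),K,np.array(c.get("dist",np.zeros(5)),float))[0,0]
    d=T[:3,:3]@np.array([p[0],-p[1],-1]); o=T[:3,3]
    return o+d*(z-o[2])/d[2]
E
python3 - <<'E'
from h import *
o=manip.observe(); print(o["eef_pos"],o["tcp_rot"],o["opening"],manip.grip_depth)
for n in("top","scene"):
    c=vision.capture(n); print(n,c.keys(),np.round(c["T"],3).tolist()); cv2.imwrite(f"pics/{n}.png",c["img"])
    hsv=cv2.cvtColor(c["img"],cv2.COLOR_BGR2HSV)
    for nm,lo,hi in(("yel",(20,120,100),(35,255,255)),("red",(0,150,80),(8,255,255))):
        m=cv2.inRange(hsv,lo,hi); k,l,s,ce=cv2.connectedComponentsWithStats(m)
        for i in range(1,k):
            if s[i,4]>30: print(nm,s[i],ce[i].round(1),ray(c,*ce[i],0.05).round(3))
E
```

```text
[0.15837059 0.50012919 0.23061333] [-1.79912826e+02 -1.42418279e-02  1.62419436e+02] 0.9995154998233651 0.0187
top dict_keys(['img', 'K', 'T']) [[-0.016, 0.993, -0.118, 0.392], [-1.0, -0.019, -0.025, -0.052], [-0.027, 0.118, 0.993, 0.978], [0.0, 0.0, 0.0, 1.0]]
yel [ 96   0  24 100 166] [108.2  49.6] [0.833 0.298 0.05 ]
yel [175   0  13 300 785] [181.3 147.7] [0.611 0.137 0.05 ]
yel [392   0   4  22  52] [393.7  10.3] [ 0.904 -0.324  0.05 ]
yel [  0   8  15  30 234] [ 6.8 25.3] [0.896 0.526 0.05 ]
yel [ 14   8  55  30 653] [36.7 26.5] [0.891 0.459 0.05 ]
yel [440  18   9  78 222] [444.8  57.9] [ 0.794 -0.427  0.05 ]
yel [221  25  12 274 735] [226.1 167.3] [0.567 0.042 0.05 ]
yel [396  28   4  40  95] [397.6  47.5] [ 0.82  -0.328  0.05 ]
yel [201  33  19  17 138] [210.6  42.2] [0.843 0.074 0.05 ]
yel [194  40   7   9  36] [197.2  44.2] [0.839 0.103 0.05 ]
yel [278  48  27  26 562] [291.2  60.5] [ 0.797 -0.1    0.05 ]
yel [397  70   3  20  47] [397.8  80.5] [ 0.746 -0.325  0.05 ]
yel [69 75 39 37 84] [84.8 96.8] [0.727 0.347 0.05 ]
yel [400  98  14 199 512] [407.9 195. ] [ 0.501 -0.333
[... 6337 characters left out ...]
122  164 1886] [332.9 296.3] [ 0.325 -0.369  0.05 ]
red [122 225   3  16  32] [123.3 232.5] [0.188 0.075 0.05 ]
red [ 298  227  122  157 1821] [346.5 301.5] [ 0.33  -0.394  0.05 ]
red [ 208  240   95  144 5658] [232.7 305.9] [ 0.185 -0.257  0.05 ]
red [124 245   5  20  43] [125.3 255.3] [0.144 0.    0.05 ]
red [  382   245   130   139 10139] [460.4 328.2] [ 0.402 -0.564  0.05 ]
red [414 246  55  55 629] [443.7 273.3] [ 0.53  -0.489  0.05 ]
red [ 356  304   66   80 1003] [381.6 342.4] [ 0.285 -0.484  0.05 ]
red [175 325   5  59 211] [177.3 353.8] [ 0.054 -0.27   0.05 ]
red [170 330   4  49 176] [171.4 352.8] [ 0.05  -0.262  0.05 ]
red [496 375  11   9  57] [501.4 380.3] [ 0.337 -0.643  0.05 ]
```

View pics/top.png

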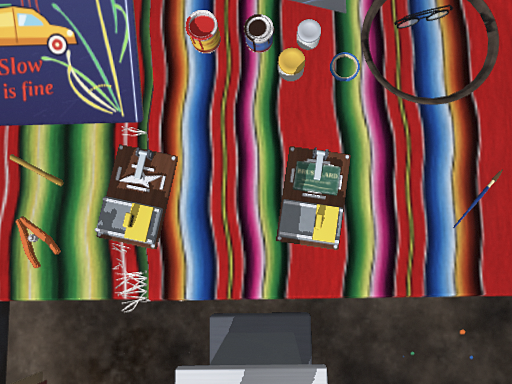

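View pics/scene.png

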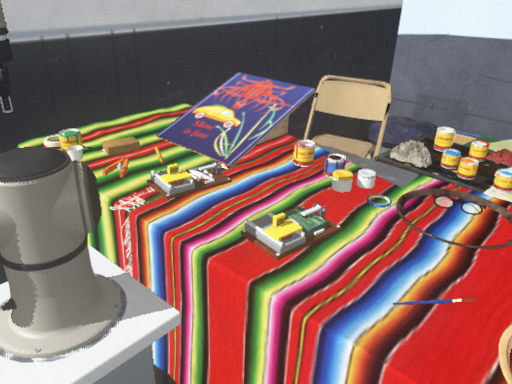

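The top view shows the emblem jig on the left: base corners near (120,145), (180,155), (155,247) and (97,236), with its yellow catch at (138,222). The tin jig is on the right, with its catch at (326,223). The scene view agrees with this. I'll crop in to find the base corners and the tab.

Run:
```python
from h import *
i=cv2.imread("pics/top.png")[138:252,90:190]
cv2.imwrite("pics/c1.png",cv2.resize(i,None,fx=5,fy=5,interpolation=cv2.INTER_CUBIC))
```

```text
(no output)
```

View pics/c1.png

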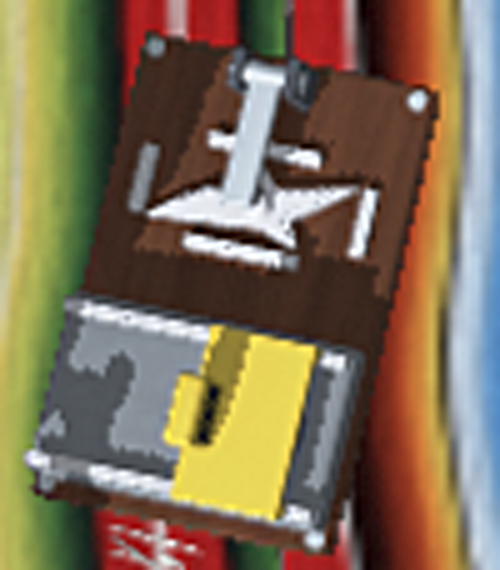

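The crop shows the plate corners at crop px (213,325), (318,347), (280,520) and (170,497). The tab top is near (184,410), and the base corners are at (143,33), (440,93), (328,555) and (32,485).

Run:
```python
from h import *
c=vision.capture("top")
f=lambda u,v,z: ray(c,90+(u-2)/5,138+(v-2)/5,z)[:2]
P=np.array([f(*p,.049) for p in((213,325),(318,347),(280,520),(170,497))])
B=np.array([f(*p,.012) for p in((143,33),(440,93),(328,555),(32,485))])
n=np.linalg.norm
for Q in(P,B):
    print(Q.round(3).tolist(),Q.mean(0).round(4),[round(n(Q[i]-Q[(i+1)%4]),3) for i in range(4)])
    d=(Q[0]+Q[1]-Q[2]-Q[3]); a=np.degrees(np.arctan2(d[1],d[0])); e=Q[0]+Q[3]-Q[1]-Q[2]; print("yaw",a,np.degrees(np.arctan2(-e[0],e[1])))
print("tab",f(184,410,.075))
for yaw in(-11,-12,-13,-14):
    R=cv2.getRotationMatrix2D((0,0),-yaw,1)[:,:2]; print(yaw,"from base: press",B.mean(0)+R@[-.055,-.03],"tab0",B.mean(0)+R@[-.055,-.013])
```

```text
[[0.496, 0.24], [0.486, 0.195], [0.414, 0.21], [0.424, 0.256]] [0.4548 0.2255] [np.float64(0.046), np.float64(0.073), np.float64(0.047), np.float64(0.073)]
yaw -12.452840987643343 -12.646467848458775
[[0.63, 0.285], [0.601, 0.153], [0.399, 0.2], [0.432, 0.329]] [0.5155 0.2417] [np.float64(0.136), np.float64(0.207), np.float64(0.133), np.float64(0.204)]
yaw -12.848325469844372 -13.33080111411012
tab [0.45834772 0.24282236]
-11 from base: press [0.45580825 0.2227027 ] tab0 [0.459052   0.23939036]
-12 from base: press [0.45548655 0.22374773] tab0 [0.45902105 0.24037624]
-13 from base: press [0.45518313 0.22479822] tab0 [0.4590073  0.24136252]
-14 from base: press [0.4548981  0.22585385] tab0 [0.45901077 0.24234888]
```

Every measurement agrees: yaw about -13°, tab near (0.459, 0.242), button near (0.455, 0.2245). The plan is to shut the fingers, turn the tool so its x lies along jig +y (yaw 77), hover to the right of the tab, and push.

Call:
apply_moves(deltas=[[1,[0,0,0],8.54],[1,[0,0,0],8.54],[1,[0,0,0],8.54],[1,[0,0,0],8.54],[1,[0,0,0],8.54],[1,[0,0,0],8.54],[1,[0,0,0],8.54],[1,[0,0,0],8.54],[1,[0,0,0],8.54],[1,[0,0,0],8.54]])

```text
time: 1.15
eef_pos: [0.1584, 0.5003, 0.231]
tcp_rot: [-180.0, 0.0, 76.7]
force: [0.0, 0.4, 0.4]
opening: 0.0
grip_force: 0.0
```

Call:
apply_moves(deltas=[[1,[-7,12,0],0],[1,[-14,23,0],0],[1,[-14,23,0],0],[1,[-14,23,0],0],[1,[-14,23,0],0],[1,[-14,23,0],0],[1,[-14,23,0],0],[1,[-14,23,0],0],[1,[-14,23,0],0],[1,[-14,23,0],0],[1,[-14,23,10],0],[1,[-14,23,10],0],[1,[-14,23,15],0],[1,[-14,23,15],0],[1,[-14,23,15],0],[1,[-10,17,15],0],[1,[0,0,15],0],[1,[0,0,10],0],[1,[0,0,0],0],[1,[0,0,0],0]])

```text
time: 3.15
eef_pos: [0.4526, 0.2142, 0.1267]
tcp_rot: [180.0, -0.0, 77.1]
force: [0.0, 0.4, 0.3]
opening: 0.001
grip_force: 0.0
```

```bash
cat > st.py <<'E'
from h import *
o=manip.observe(); p=o["eef_pos"]; print(o["time"],p.round(4),o["tcp_rot"].round(2),o["opening"],np.round(o["force"],1))
a=np.radians(77); R=np.array([[np.cos(a),np.sin(a)],[np.sin(a),-np.cos(a)]])
for n,t in(("tab",[.459,.242]),("btn",[.4552,.2248])): print(n,"rel in tool xy mm",(1000*R.T@(np.array(t)-p[:2])).round(1))
E
python3 st.py
python3 - <<'E'
from h import *
c=vision.capture("wrist"); cv2.imwrite("pics/w1.png",c["img"])
E
```

```text
3.15 [0.4526 0.2142 0.1267] [ 1.7999e+02 -1.0000e-02  7.7130e+01] 0.000791662895587356 [0.  0.4 0.3]
tab rel in tool xy mm [28.6 -0.1]
btn rel in tool xy mm [10.9  0.1]
```

View pics/w1.png

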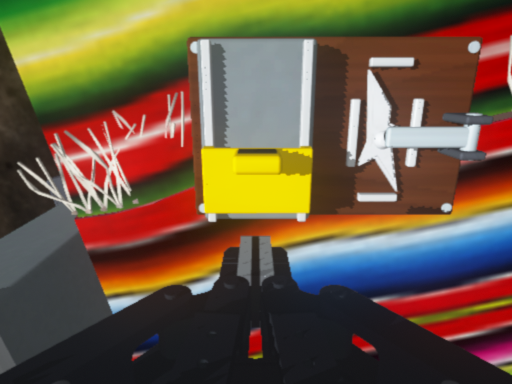

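The wrist view shows the jig square to the tool, with the tab top at about (257,157) and the plate spanning x 201-311, y 147-213. I'll check the tab by casting a ray at its height.

Run:
```python
from h import *
c=vision.capture("wrist")
print([ray(c,*p).round(4) for p in((257,155,.075),(256,180,.049))])
T=np.array(c["T"]);print(T[:3,3])
for p in((201,147),(311,147),(311,213),(203,213)): print(ray(c,*p,.049).round(4))
for p in((235,149),(280,149),(280,172),(235,172)): print(ray(c,*p,.075).round(4))
```

```text
[array([0.4609, 0.2493, 0.075 ]), array([0.4556, 0.2279, 0.049 ])]
[0.46757738 0.28523086 0.2703453 ]
[0.4252 0.2579 0.049 ]
[0.496  0.2417 0.049 ]
[0.4879 0.196  0.049 ]
[0.4141 0.2128 0.049 ]
[0.4492 0.2556 0.075 ]
[0.4748 0.2497 0.075 ]
[0.472  0.2362 0.075 ]
[0.4459 0.2422 0.075 ]
```

Call:
apply_moves(deltas=[[1,[0,0,10],0],[1,[0,0,15],0],[1,[0,0,15],0],[1,[0,0,15],0],[1,[0,0,10],0],[1,[0,0,4],0],[1,[0,0,0],0],[1,[4,0,0],0],[1,[5,0,0],0],[1,[5,0,0],0],[1,[5,0,0],0],[1,[5,0,0],0],[1,[5,0,0],0],[1,[5,0,0],0],[1,[0,0,0],0]])

```text
time: 4.75
eef_pos: [0.4605, 0.248, 0.0573]
tcp_rot: [180.0, -0.0, 77.0]
force: [-1.1, 0.1, 0.5]
opening: 0.002
grip_force: 0.0
```

Call:
apply_moves(deltas=[[1,[4,0,0],0],[1,[4,0,0],0],[1,[4,0,0],0],[1,[4,0,0],0],[1,[3,0,0],0],[1,[0,0,0],0],[1,[0,0,0],0]])

```text
time: 5.45
eef_pos: [0.4649, 0.2662, 0.0574]
tcp_rot: [180.0, -0.0, 77.0]
force: [0.0, 0.7, 0.5]
opening: 0.003
grip_force: 0.0
```

```bash
python3 st.py
python3 - <<'E'
from h import *
c=vision.capture("wrist"); cv2.imwrite("pics/w2.png",c["img"])
E
```

```text
5.45 [0.4649 0.2662 0.0574] [ 1.7996e+02 -5.0000e-02  7.7030e+01] 0.0030414676059022793 [0.  0.7 0.5]
tab rel in tool xy mm [-24.9  -0.4]
btn rel in tool xy mm [-42.5  -0.2]
```

View pics/w2.png

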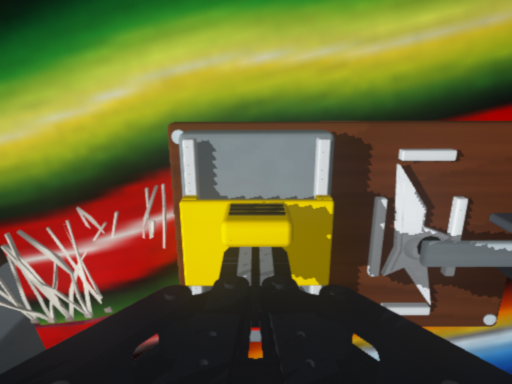

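The catch is sliding along, with its left edge at row 198 and the box end at row 132. I'll measure how far open it is.

Run:
```python
from h import *
c=vision.capture("wrist"); d=np.array([.225,.974]); b=np.array([.4552,.2248])
f=lambda u,v,z:1000*(ray(c,u,v,z)[:2]-b)@d-23
print("plate",f(256,198,.049),"tab far edge",f(256,213,.075),f(256,246,.075)+12, "box end",f(256,132,.030))
```

```text
plate 42.708129097525074 tab far edge 44.821635844779834 42.40345008658316 box end 71.4691796474312
```

Two separate estimates put the catch at about 42.5 mm. I'll push 4 mm more, back off, rise clear, and move over the button.

Call:
apply_moves(deltas=[[1,[2,0,0],0],[1,[2,0,0],0],[1,[1,0,0],0],[1,[0,0,0],0],[1,[0,0,0],0]])

```text
time: 6.05
eef_pos: [0.4659, 0.2708, 0.0574]
tcp_rot: [180.0, -0.0, 77.0]
force: [0.0, -1.6, 0.6]
opening: -0.003
grip_force: 0.4
```

Call:
apply_moves(deltas=[[1,[-4,0,0],0],[1,[-7,0,-2],0],[1,[-10,0,0],0],[1,[-10,0,0],0],[1,[-10,0,0],0],[1,[-7,0,0],0],[1,[-2,0,0],0],[1,[0,0,0],0]])

```text
time: 6.85
eef_pos: [0.4546, 0.2216, 0.0594]
tcp_rot: [180.0, -0.0, 77.0]
force: [0.1, -0.1, -0.1]
opening: 0.004
grip_force: 0.0
```

```bash
python3 st.py
python3 - <<'E'
from h import *
c=vision.capture("wrist"); cv2.imwrite("pics/w3.png",c["img"])
E
```

```text
6.85 [0.4546 0.2216 0.0594] [ 1.800e+02 -1.000e-02  7.698e+01] 0.003937135093839162 [ 0.1 -0.1 -0.1]
tab rel in tool xy mm [20.9 -0.3]
btn rel in tool xy mm [ 3.3 -0.1]
```

View pics/w3.png

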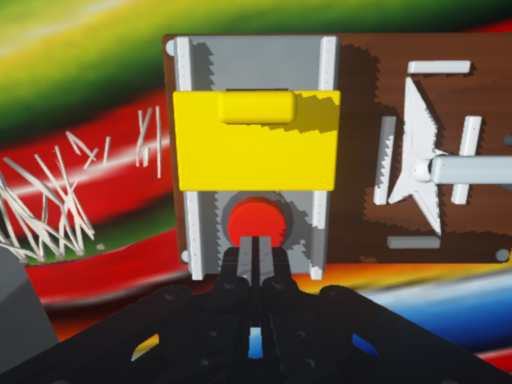

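The red button is uncovered, centred near (257,226), and the catch edge is at row 190. I'll check the button centre and the opening.

Run:
```python
from h import *
c=vision.capture("wrist"); d=np.array([.225,.974]); p=manip.observe()["eef_pos"][:2]; e=np.array([.974,-.225])
for n,u,v,z in(("btn",257,226,.042),("plate near",257,190,.049),("plate far",257,91,.049)):
    q=ray(c,u,v,z)[:2]-p; print(n,1000*q@d,1000*q@e)
```

```text
btn 5.098723112320786 -0.09378482055595594
plate near 26.50334579096924 -0.1960343256209406
plate far 71.70305732452928 -0.311642223622615
```

Call:
apply_moves(deltas=[[1,[2,0,5],0],[1,[0,0,7],0],[1,[0,0,3],0],[1,[0,0,2],0],[1,[0,0,2],0],[1,[0,0,2],0],[1,[0,0,2],0],[1,[0,0,1],0],[1,[0,0,0],0],[1,[0,0,0],0]])

```text
time: 7.95
eef_pos: [0.4554, 0.2239, 0.0353]
tcp_rot: [180.0, -0.0, 77.0]
force: [-0.1, -0.6, -0.1]
opening: 0.002
grip_force: 0.0
```

Call:
apply_moves(deltas=[[1,[0,0,0.5],0],[1,[0,0,0.5],0],[1,[0,0,0],0],[1,[0,0,0],0]])

```text
time: 8.35
eef_pos: [0.4554, 0.2239, 0.035]
tcp_rot: [179.9, -0.0, 77.0]
force: [-0.5, -0.7, 7.2]
opening: -0.002
grip_force: 3.3
```

The tool now meets 7 N and has stopped at z = 0.035, which is the button's stop. I'll retreat straight up and then check.

Call:
apply_moves(deltas=[[1,[0,0,-5],0],[1,[0,0,-15],0],[1,[0,0,-25],0],[1,[0,0,-25],0],[1,[0,0,-25],0],[1,[0,0,-15],0],[1,[-10,0,-10],0],[1,[0,0,0],0],[1,[0,0,0],0],[1,[0,0,0],0]])

```text
time: 9.35
eef_pos: [0.4523, 0.2139, 0.1534]
tcp_rot: [-179.9, 0.0, 77.0]
force: [0.9, 0.5, -0.8]
opening: -0.003
grip_force: 0.0
```

```bash
python3 st.py
python3 - <<'E'
from h import *
c=vision.capture("wrist"); cv2.imwrite("pics/w4.png",c["img"])
E
```

```text
9.35 [0.4523 0.2139 0.1534] [-1.7991e+02  4.0000e-02  7.7000e+01] -0.002757869482312623 [ 0.9  0.5 -0.8]
tab rel in tool xy mm [28.9  0.2]
btn rel in tool xy mm [11.3  0.4]
```

View pics/w4.png

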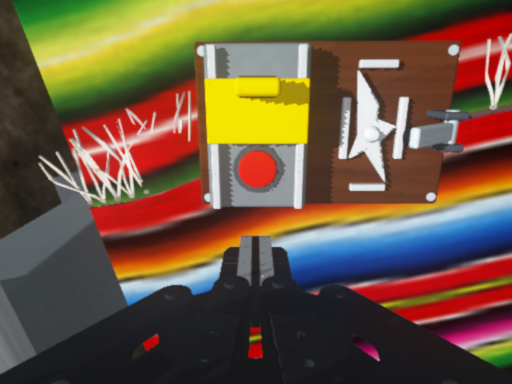

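The picture shows the catch open (plate rows 78-144), the button down at (257,169), and the clamp arm raised and foreshortened at (435,135). The gripper is clear of everything.

```bash
python3 -c "
from station import manip
print(manip.finish_job())"
```

```text
the job is handed in; nothing more can be done
None
```

The emblem jig's catch is slid open and left open, its button is pressed to the stop, the clamp arm is up, the tin's jig was not touched, and the job was handed in at about 9.4 s (no verdict was returned).

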